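# Hook the sensor tote out from under the desk shelf

## Robot

A 6-joint arm with a two-finger parallel gripper is mounted at the origin on the work surface. World frame = base frame: x ahead of the robot, y to its left, z up, the work surface at z = 0. Lengths are in mm, angles in rad, forces in N, time in s.
With the tool pointing down it reaches from about 250 to 775 mm from the base axis. Payload 4 kg.
Tool frame: the origin (TCP) lies midway between the tips of the shut fingers; the grasp point (between the pads) lies 19 mm behind it (arm.grip_point_offset is the distance from the TCP to the grasp point, in mm); x points along the fingers, y is the direction in which the jaws open and shut, and the axes are right-handed (so a half turn about x gives the same grasp; the last joint's range is limited). The gripper opens to 85 mm and grips with 20 to 120 N. Pads are 22 mm wide; open, the fingers measure 114 mm over their backs; the gripper's body (76 mm by 85 mm) begins 54 mm behind the grasp point. The pads swing forward as they close: fully open they stand 13 mm farther back than shut.
Start: joints at [1.14, 0.087, 1.371, -0, 1.684, -0.103], TCP at [177.088, 520.728, 231.341] pointing down, gripper open.
Joint ranges: [-3.1, 3.1], [-0.76, 2.03], [0.27, 2.55], [-1.08, 4.22], [0.17, 2.65], [-2.57, 2.57]. Speed limits (rad/s): [2.79, 2.79, 3.14, 3.14, 3.14, 3.14].

## Interface

Orientations are given as a unit quaternion [x, y, z, w].
In Python, from station import arm gives the robot as it stands.
- The arm moves only by the shell command python3 -m creep 'ROWS' [FORCE]. ROWS is JSON, a list of rows, each an object of numbers: "x", "y", "z": the shift along the world's x, y, z in cm; "wx", "wy", "wz": the turn, a rotation vector about the world's x, y, z in degrees; "jaw": the opening, from 0 (shut) to 1 (fully open). In form: [{"x": .., "y": .., "z": .., "wx": .., "wy": .., "wz": .., "jaw": ..}, ...]. A call has 1 to 20 rows; each row shifts and turns the pose as measured when the row begins; what a row does not reach is not made up. A row lasts 1/8 s, in which the tool goes at most 62.5 mm and 10.7 degrees, less where a joint would pass 70% of its speed; a pose out of reach is approached as far as the arm can. A call with a gripper value outside its range is refused whole. The fingers move at their own pace and stop on an object; FORCE is the grip in N (left out, the last holds). Time passes only in rows, so rows that do not move let the fingers close. It gives the time, the measured TCP pose, the force and the opening at its end, in the units of the state.
- arm.sense(): the state, without advancing time (a new reading comes with each control period).
- arm.grab_frame(name): name is "scene" or "top" or "wrist"; returns (picture, depth): 480x640x3 uint8, red, green, blue; 480x640 float32, mm along the optical axis (not along the pixel's ray), 0 where there is no reading.
- arm.camera_info(name): a dict with "fx", "fy", "cx", "cy" (pixels), "distortion" ([k1, k2, p1, p2, k3] as OpenCV has them; the pictures are not rectified), "origin" and "attitude" of the camera in the world; the wrist camera has in their place "mount" (4x4, takes a point from camera to tool coordinates, whose origin is the TCP and whose axes are the tool frame's). Camera axes: x right, y down, z forward; pixel columns grow to the right and rows downward; lengths in mm; the calibration is good to about 2 mm. A picture is of the moment at which its call begins: read the wrist's pose just before it. camera_info takes no time and is no camera call.
- arm.job_done(): hands the job in, once; it reports no verdict.
The state is a dict: "clock": time; "q": joint angles; "qvel": joint speeds; "effort": joint torques, N m; "tool_pos": TCP position; "orientation": TCP orientation; "ft_force": force on the tool from outside, world axes, zero at the start; "wrist_torque": the same for the moment, N m; "finger_gap": finger opening in mm.
Only numpy, scipy, OpenCV 4.12 (cv2) and the standard library are available. Lean on these libraries where they do the work, as an engineer would, in place of code of your own. Each camera call takes 0.05 s, during which the arm holds its last target.

## Task

Pick up the pull hook, lower its blade behind the front wall of the tote that holds the single round metal housing, and drag that tote straight forward until about half its length stands out past the wire shelf's front edge. Then set the hook down upright on the desk, clear of the tote, and let go. Keep the gripper off that tote and leave the other tote where it is.

Things in the scene. Friction and masses are not known exactly. Their poses are not given: they have to be found in the camera images.
- hook: Pull hook standing on the desk, 0.22 kg. Origin: underside centre of its blade (steel plate 40 wide in y, 6 thick in x, 46 tall); x points from handle to blade, z up. A 10 mm square bar runs from the blade back to the handle, underside 36 above the origin. Handle: upright black block centred at x = -140, 26 wide (y), 36 long (x), 110 tall from z = 0; grip its 26 mm width from above.
- tote_pod: Tote to drag: loose open grey box 180 (x) x 110 (y) x 60 high, walls 4, up to 0.65 kg, under the shelf, front 20 to 50 behind the shelf's front edge. Origin: underside centre; x points into the shelf, so the front wall's outer face is at x = -90. A round metal housing, 68 wide, 76 high, is fixed in its rear half; inside, x = -86 to -4 is free.
- tote_packs: The other tote, same box and frame, holding four square black battery packs; it stays. The third bay holds a closed black case with no lip. The three swap bays.
- shelf: Fixed wire shelf on the desk, open at front and back, no floor. Origin: centre of its footprint, on the desk; x points front to back, front edge at x = -150, back at 150; legs at y = -215 and 215. Wire deck underside 165, top 175 above the desk. Bays at y = -135, 0, 135, about 135 apart.
Things that resemble listed ones, but are neither listed nor needed, are in the scene too. What is shaped like the hook but turquoise is not meant.

How it is judged:
By the outcome, as a careful person would: the job done as asked, in the order asked, and still so for the second after the job is handed in, with the robot touching nothing.
It also fails if it takes over 58 s, if anything falls off the work surface, if the arm or the gripper's body presses on something with over 40 N, if the wrist force passes 120 N, or if a joint passes its speed limit or range.

## Working session

There is one attempt and no reset: what is moved stays moved. The work goes in short steps, Python scripts to look and compute and a shell command to move; the robot and the scene stay as the last step left them, time stands still between calls to the robot, and variables do not carry over. Pictures are saved under pics/ and viewed, and the job is handed in when it is done.

```bash
ls; mkdir -p pics; python3 - <<'E'
from station import arm
import cv2,numpy as np
np.set_printoptions(precision=4,suppress=True)
for n in ["scene","top"]:
    p,d=arm.grab_frame(n); cv2.imwrite(f"pics/{n}0.png",cv2.cvtColor(p,cv2.COLOR_RGB2BGR)); np.save(f"/tmp/{n}0.npy",d)
    print(n,arm.camera_info(n))
print(arm.camera_info("wrist")); print(arm.sense())
E
```

```text
pics
scene {'fx': 528.6382005981214, 'fy': 528.6382005981214, 'cx': 318.4998251501305, 'cy': 238.22752572045354, 'distortion': array([-0.0106,  0.    ,  0.    ,  0.    ,  0.    ]), 'origin': array([1085.2273,  811.6027,  774.0668]), 'attitude': array([ 0.2896,  0.8722, -0.3772, -0.1142])}
top {'fx': 573.6995326527065, 'fy': 573.6995326527065, 'cx': 318.1345027389318, 'cy': 226.37360551205362, 'distortion': array([-0.1226,  0.    ,  0.    ,  0.    ,  0.    ]), 'origin': array([ 575.8053,  161.6088, 1322.3555]), 'attitude': array([-0.7037,  0.7103, -0.0139,  0.0092])}
{'fx': 343.0595815127314, 'fy': 343.0595815127314, 'cx': 315.0917336613188, 'cy': 234.80759872939691, 'distortion': array([-0.0591,  0.    ,  0.    ,  0.    ,  0.    ]), 'mount': array([[  -0.0003,   -0.3105,    0.9506, -141.8074],
       [   1.    ,    0.0008,    0.0005,   -0.089 ],
       [  -0.0009,    0.9506,    0.3105,  -80.1743],
       [   0.    ,    0.    ,    0.    ,    1.    ]])}
{'clock': 0.1, 'q': array([ 1.1399,  0.0879,  1.3721,  0.    ,  1.6836, -0.1031]), 'qvel': array([ 0.0013, -0.0027, -0.0037,  0.002 , -0.0003,  0.001 ]), 'effort': array([  0.0022, -35.301 , -31.422 ,  -0.0002,   0.0079,  -0.    ]), 'tool_pos': array([176.9015, 520.3085, 230.2322]), 'orientation': array([ 0.1147,  0.6978, -0.1161,  0.6974]), 'ft_force': array([-0.1543,  0.3918, -0.5131]), 'wrist_torque': array([ 0.0435, -0.0705, -0.0089]), 'finger_gap': 85.38430129911951}
```

View pics/scene0.png

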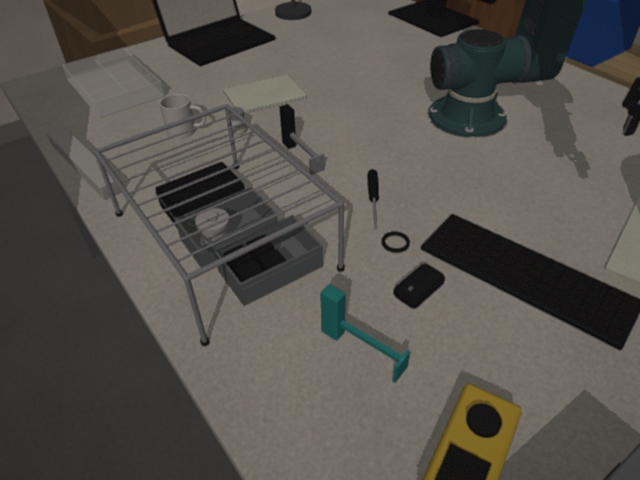

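View pics/top0.png

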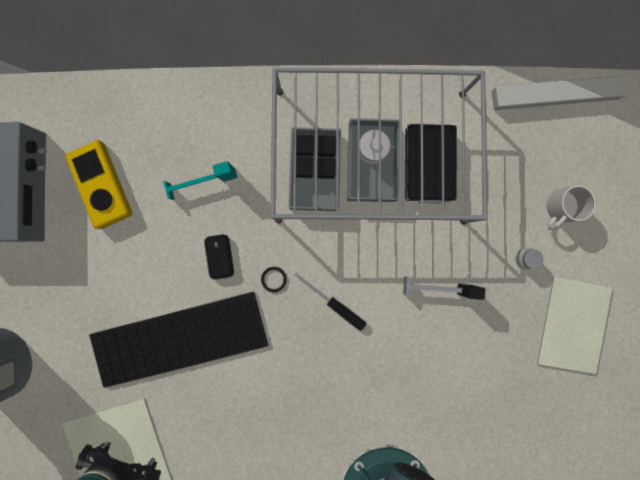

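The top view (up = +x, left = +y) shows the housing tote in the middle bay (px ~373,160) and the packs tote at left (315,168). The black-handled hook has its handle at (472,292) and its blade at (406,286). The turquoise decoy is at (200,180). Next I'll measure these positions.

```bash
cat > h.py <<'E'
from station import arm
import cv2,numpy as np
from scipy.spatial.transform import Rotation as R
np.set_printoptions(precision=3,suppress=True)
def cam(n,st=None):
    c=arm.camera_info(n); K=np.array([[c['fx'],0,c['cx']],[0,c['fy'],c['cy']],[0,0,1]])
    if n=="wrist":
        M=np.array(c['mount']); Rt=R.from_quat(st['orientation']).as_matrix()
        return K,c['distortion'],Rt@M[:3,3]+st['tool_pos'],Rt@M[:3,:3]
    return K,c['distortion'],np.array(c['origin']),R.from_quat(c['attitude']).as_matrix()
def rays(n,px,st=None):
    K,D,o,A=cam(n,st); u=cv2.undistortPoints(np.array(px,float).reshape(-1,1,2),K,D)[:,0]
    return o,np.c_[u,np.ones(len(u))]@A.T
def plane(n,px,z,st=None):
    o,d=rays(n,px,st); return o+d*((z-o[2])/d[:,2])[:,None]
def cloud(n,depth,st=None):
    v,u=np.mgrid[:480,:640]; o,d=rays(n,np.c_[u.ravel(),v.ravel()],st)
    P=o+d*depth.ravel()[:,None]; P[depth.ravel()==0]=np.nan
    return P.reshape(480,640,3)
E
python3 - <<'E'
from h import *
d=np.load('/tmp/top0.npy'); P=cloud("top",d); np.save('/tmp/Pt.npy',P)
for x,y in [(400,350),(472,292),(406,286),(435,289),(373,145),(373,185),(315,195),(430,160),(316,208),(372,200)]: print((x,y),P[y,x])
# hook
roi=P[265:310,395:495].reshape(-1,3)
h=roi[(roi[:,2]>95)&(roi[:,2]<125)]; print("handle top",len(h),np.median(h,0),cv2.minAreaRect(h[:,:2].astype(np.float32)))
b=roi[(roi[:,2]>30)&(roi[:,2]<60)]; print("bar/blade",len(b),cv2.minAreaRect(b[:,:2].astype(np.float32)))
img=cv2.imread('pics/top0.png'); c=img[265:310,395:495]; c=cv2.resize(c,None,fx=4,fy=4,interpolation=cv2.INTER_CUBIC)
e=img[60:230,260:500]; e=cv2.resize(e,None,fx=3,fy=3,interpolation=cv2.INTER_CUBIC)
cv2.imwrite('pics/c1.png',c*1); cv2.imwrite('pics/c2.png',e)
E
```

```text
(400, 350) [331.438 -33.852   0.346]
(472, 292) [ 472.217 -173.884  108.533]
(406, 286) [482.791 -41.462  47.884]
(435, 289) [ 474.886 -107.334   44.584]
(373, 145) [794.397  30.86   73.509]
(373, 185) [nan nan nan]
(315, 195) [676.727 159.488 169.961]
(430, 160) [762.687 -97.572  59.641]
(316, 208) [650.57  157.712 168.512]
(372, 200) [676.852  30.07   26.468]
handle top 228 [ 470.438 -182.998  109.205] ((470.42694091796875, -184.44671630859375), (38.62638473510742, 26.251808166503906), 84.32413482666016)
bar/blade 354 ((474.5479431152344, -120.23090362548828), (159.16453552246094, 38.39866256713867), 84.784912109375)
```

View pics/c1.png

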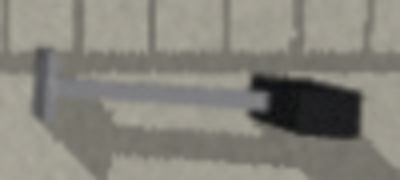

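View pics/c2.png

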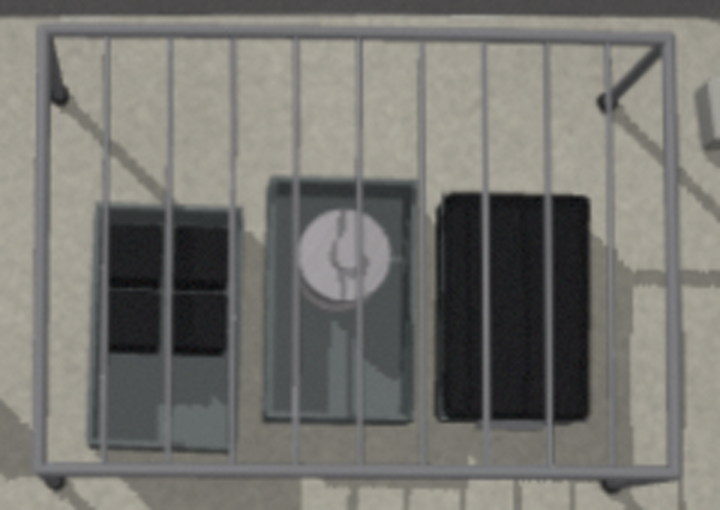

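```bash
python3 - <<'E'
from h import *
f=lambda L:np.array(L)/3+[260-1/3,60-1/3]
print("pod z60",plane("top",f([(265,420),(412,422),(268,180),(416,180)]),60))
print("packs z60",plane("top",f([(89,447),(236,450),(96,205),(241,207)]),60))
print("case",plane("top",f([(437,418),(588,420)]),60))
print("shelf z170",plane("top",f([(42,470),(673,472),(45,32),(667,38)]),170))
print("feet",plane("top",f([(58,483),(612,486)]),3))
P=np.load('/tmp/Pt.npy')
Q=P[60:230,260:500].reshape(-1,3)
t=Q[(Q[:,2]>50)&(Q[:,2]<63)&(Q[:,1]>-50)&(Q[:,1]<100)]
print(len(t),cv2.minAreaRect(t[:,:2].astype(np.float32)), np.percentile(t,[1,99],axis=0))
t=Q[(Q[:,2]>163)&(Q[:,2]<182)]; print("shelf",cv2.minAreaRect(t[:,:2].astype(np.float32)))
c=plane("top",[(395+45/4,265+(48)/4),(395+45/4,265+118/4)],46); print("blade",c)
s=arm.sense(); print(R.from_quat(s['orientation']).as_matrix())
E
```

```text
pod z60 [[675.404  86.554  60.   ]
 [673.076 -22.013  60.   ]
 [854.08   82.068  60.   ]
 [853.701 -28.243  60.   ]]
packs z60 [[656.671 216.132  60.   ]
 [653.483 108.142  60.   ]
 [836.282 209.772  60.   ]
 [833.892 102.369  60.   ]]
case [[ 675.9    -40.618   60.   ]
 [ 673.67  -153.535   60.   ]]
shelf z170 [[ 634.477  243.024  170.   ]
 [ 629.428 -184.111  170.   ]
 [ 933.898  239.75   170.   ]
 [ 929.709 -188.832  170.   ]]
feet [[ 632.877  242.6      3.   ]
 [ 626.728 -185.694    3.   ]]
591 ((767.3289794921875, 24.991188049316406), (183.07188415527344, 149.92556762695312), 0.024305373430252075) [[676.136 -49.739  50.251]
 [857.939  84.117  62.916]]
shelf ((782.60302734375, 26.69384765625), (441.2412414550781, 312.06573486328125), 89.19037628173828)
blade [[502.711 -42.539  46.   ]
 [463.691 -42.13   46.   ]]
[[-0.001  0.322  0.947]
 [-0.002  0.947 -0.322]
 [-1.    -0.002 -0.   ]]
```

Measured positions:

| Item | Position (mm) |
|---|---|
| Hook handle | (470.4, -184.4), yaw about 84.8° |
| Housing tote front | x ≈ 674, y ≈ 32, yaw about -1.5° |
| Shelf front edge | x ≈ 631, yaw about -0.7° |

I'll go above the handle with tool z opposite to hook x, to stay inside the joint 6 range.

```bash
python3 -m creep '[{"x":2.1,"y":-5,"wz":-5.5},{"x":2.1,"y":-5,"wz":-5.5},{"x":2.1,"y":-5,"wz":-5.5},{"x":2.1,"y":-5,"wz":-5.5},{"x":2.1,"y":-5,"wz":-5.5},{"x":2.1,"y":-5,"wz":-5.5},{"x":2.1,"y":-5,"wz":-5.5},{"x":2.1,"y":-5,"wz":-5.5},{"x":2.1,"y":-5,"wz":-5.5},{"x":2.1,"y":-5,"wz":-5.5},{"x":2.1,"y":-5,"wz":-5.5},{"x":2.1,"y":-5,"wz":-5.5},{"x":2.1,"y":-5,"wz":-5.5},{"x":2,"y":-5,"wz":-5},{}]'; cat > st.py <<'E'
from h import *
s=arm.sense(); m=R.from_quat(s['orientation']).as_matrix()
print(s['clock'],"tcp",s['tool_pos'],"x",m[:,0],"zyaw",np.degrees(np.arctan2(m[1,2],m[0,2])),"q6",s['q'][5],"F",s['ft_force'],"T",s['wrist_torque'],"gap",s['finger_gap'])
E
python3 st.py
```

```text
0.1 tcp [176.902 520.308 230.232] x [-0.001 -0.002 -1.   ] zyaw -18.78356694739005 q6 -0.1030766071294989 F [-0.154  0.392 -0.513] T [ 0.043 -0.071 -0.009] gap 85.38430129911951validation failed for argument at $[0]...
```

```bash
python3 -m creep '[{"x":2.1,"y":-5.0,"z":0,"wx":0,"wy":0,"wz":-5.5,"jaw":1}]'; python3 st.py; python3 -m creep --help | head -20
```

```text
clock: 0.22
tool_pos: [197.3, 471.1, 228.6]
orientation: [0.147, 0.692, -0.15, 0.691]
ft_force: [0.8, -0.8, 1.3]
finger_gap: 85.5
0.225 tcp [197.275 471.082 228.563] x [-0.002 -0.004 -1.   ] zyaw -24.214903437130396 q6 -0.08521706247699276 F [ 0.801 -0.8    1.296] T [-0.03  -0.007 -0.009] gap 85.5384895093282invalid input: not JSON, or not a number
```

All keys are needed in every row.

```bash
python3 -m creep '[{"x":2.1,"y":-5,"z":0,"wx":0,"wy":0,"wz":-5.5,"jaw":1},{"x":2.1,"y":-5,"z":0,"wx":0,"wy":0,"wz":-5.5,"jaw":1},{"x":2.1,"y":-5,"z":0,"wx":0,"wy":0,"wz":-5.5,"jaw":1},{"x":2.1,"y":-5,"z":0,"wx":0,"wy":0,"wz":-5.5,"jaw":1},{"x":2.1,"y":-5,"z":0,"wx":0,"wy":0,"wz":-5.5,"jaw":1},{"x":2.1,"y":-5,"z":0,"wx":0,"wy":0,"wz":-5.5,"jaw":1},{"x":2.1,"y":-5,"z":0,"wx":0,"wy":0,"wz":-5.5,"jaw":1},{"x":2.1,"y":-5,"z":0,"wx":0,"wy":0,"wz":-5.5,"jaw":1},{"x":2.1,"y":-5,"z":0,"wx":0,"wy":0,"wz":-5.5,"jaw":1},{"x":2.1,"y":-5,"z":0,"wx":0,"wy":0,"wz":-5.5,"jaw":1},{"x":2.1,"y":-5,"z":0,"wx":0,"wy":0,"wz":-5.5,"jaw":1},{"x":2.1,"y":-5,"z":0,"wx":0,"wy":0,"wz":-5.5,"jaw":1},{"x":2.1,"y":-5,"z":0,"wx":0,"wy":0,"wz":-5,"jaw":1},{"x":0,"y":0,"z":0,"wx":0,"wy":0,"wz":0,"jaw":1}]'; python3 st.py
```

```text
clock: 1.98
tool_pos: [472.0, -203.9, 220.5]
orientation: [-0.53, -0.469, 0.534, -0.462]
ft_force: [-0.5, 0.2, -0.9]
finger_gap: 85.3
1.975 tcp [ 471.993 -203.882  220.518] x [-0.011  0.004 -1.   ] zyaw -97.7053124033888 q6 -0.38251541959546853 F [-0.453  0.189 -0.922] T [-0.017  0.008  0.045] gap 85.31211695619973
```

```bash
python3 -m creep '[{"x":-0.15,"y":1.95,"z":0,"wx":-0.2,"wy":-0.6,"wz":2.5,"jaw":1},{"x":0,"y":0,"z":0,"wx":0,"wy":0,"wz":0,"jaw":1}]'; python3 - <<'E'
from h import *
import runpy; runpy.run_path('st.py')
s=arm.sense(); p,d=arm.grab_frame("wrist"); cv2.imwrite("pics/w1.png",cv2.cvtColor(p,cv2.COLOR_RGB2BGR))
P=cloud("wrist",d,s).reshape(-1,3)
h=P[(P[:,2]>100)&(P[:,2]<118)&(abs(P[:,0]-470)<60)&(abs(P[:,1]+184)<60)]
print(len(h),np.median(h[:,2]),cv2.minAreaRect(h[:,:2].astype(np.float32)))
b=P[(P[:,2]>42)&(P[:,2]<50)&(abs(P[:,0]-475)<60)&(abs(P[:,1]+90)<90)]
if len(b): print(len(b),cv2.minAreaRect(b[:,:2].astype(np.float32)))
E
```

```text
clock: 2.22
tool_pos: [469.6, -181.6, 219.7]
orientation: [0.521, 0.479, -0.521, 0.477]
ft_force: [-0.9, -0.3, -0.3]
finger_gap: 85.3
2.225 tcp [ 469.583 -181.616  219.682] x [-0.002  0.002 -1.   ] zyaw -94.9609643398013 q6 -0.3957940551137088 F [-0.948 -0.27  -0.295] T [-0.071 -0.034 -0.074] gap 85.30273202090903
1515 108.8974098668252 ((469.84637451171875, -183.70944213867188), (35.798404693603516, 25.981300354003906), 84.90678405761719)
1979 ((475.5357360839844, -105.22162628173828), (126.7457046508789, 39.743194580078125), 84.79035949707031)
```

View pics/w1.png

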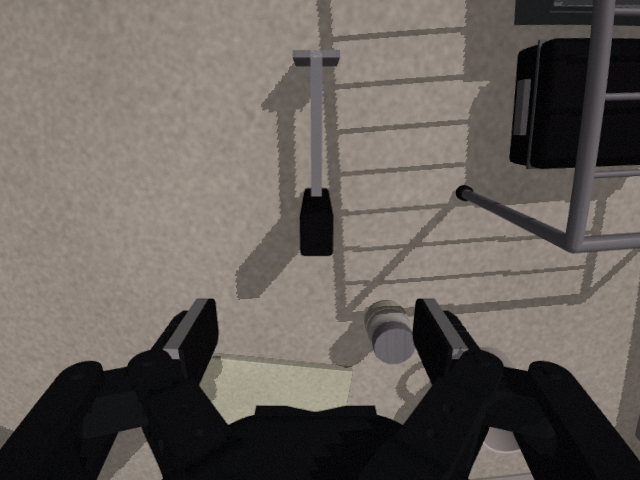

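The wrist view shows the handle (316,225) and blade (316,58) centred between the fingers. Descending to grip.

```bash
python3 -m creep '[{"x":0,"y":-0.2,"z":-4,"wx":0,"wy":0,"wz":0,"jaw":1},{"x":0,"y":0,"z":-4,"wx":0,"wy":0,"wz":0,"jaw":1},{"x":0,"y":0,"z":-4,"wx":0,"wy":0,"wz":0,"jaw":1},{"x":0,"y":0,"z":-3,"wx":0,"wy":0,"wz":0,"jaw":1},{"x":0,"y":0,"z":0,"wx":0,"wy":0,"wz":0,"jaw":1}]'; python3 st.py
```

```text
clock: 2.9
tool_pos: [469.6, -178.4, 70.2]
orientation: [0.52, 0.478, -0.518, 0.483]
ft_force: [-0.8, 0.0, 0.1]
finger_gap: 85.4
2.9 tcp [ 469.62  -178.384   70.194] x [ 0.007 -0.003 -1.   ] zyaw -94.37091605269002 q6 -0.39970391513489484 F [-0.784  0.009  0.07 ] T [-0.03   0.028 -0.029] gap 85.44560684035196
```

```bash
python3 -m creep '[{"x":0,"y":-0.5,"z":-0.9,"wx":0.2,"wy":0.4,"wz":-0.6,"jaw":1},{"x":0,"y":0,"z":0,"wx":0,"wy":0,"wz":0,"jaw":1},{"x":0,"y":0,"z":0,"wx":0,"wy":0,"wz":0,"jaw":0.5}]' 60; python3 st.py
```

```text
clock: 3.28
tool_pos: [472.2, -184.2, 65.3]
orientation: [0.522, 0.476, -0.52, 0.481]
ft_force: [0.9, -0.4, -0.4]
finger_gap: 70.2
3.275 tcp [ 472.249 -184.217   65.313] x [ 0.007 -0.004 -1.   ] zyaw -94.91006250750736 q6 -0.3978715255664776 F [ 0.882 -0.406 -0.382] T [-0.038 -0.062 -0.082] gap 70.18961358991392
```

```bash
python3 -m creep '[{"x":-0.2,"y":0,"z":-0.4,"wx":0.2,"wy":0.4,"wz":0,"jaw":0.4},{"x":0,"y":0,"z":0,"wx":0,"wy":0,"wz":0,"jaw":0.4},{"x":0,"y":0,"z":0,"wx":0,"wy":0,"wz":0,"jaw":0.2},{"x":0,"y":0,"z":0,"wx":0,"wy":0,"wz":0,"jaw":0},{"x":0,"y":0,"z":0,"wx":0,"wy":0,"wz":0,"jaw":0},{"x":0,"y":0,"z":0,"wx":0,"wy":0,"wz":0,"jaw":0}]' 90; python3 st.py
```

```text
clock: 4.03
tool_pos: [471.2, -184.9, 62.8]
orientation: [0.521, 0.477, -0.521, 0.479]
ft_force: [-0.7, 0.8, -0.3]
finger_gap: 25.2
4.025 tcp [ 471.158 -184.914   62.813] x [ 0.002 -0.002 -1.   ] zyaw -94.92340321802686 q6 -0.39970900888476746 F [-0.657  0.753 -0.262] T [-0.04  -0.011 -0.029] gap 25.165200726095286
```

```bash
python3 -m creep '[{"x":0,"y":0,"z":2,"wx":0,"wy":0,"wz":0,"jaw":0},{"x":-0.2,"y":0,"z":3,"wx":0,"wy":0,"wz":0,"jaw":0},{"x":-0.2,"y":0,"z":3,"wx":0,"wy":0,"wz":0,"jaw":0},{"x":0,"y":0,"z":0,"wx":0,"wy":0,"wz":0,"jaw":0}]'; python3 st.py;  python3 -m creep '[{"x":0,"y":2.1,"z":0,"wx":0,"wy":0,"wz":-8,"jaw":0},{"x":0,"y":2.1,"z":0,"wx":0,"wy":0,"wz":-8,"jaw":0},{"x":0,"y":2.1,"z":0,"wx":0,"wy":0,"wz":-8,"jaw":0},{"x":0,"y":2.1,"z":0,"wx":0,"wy":0,"wz":-8,"jaw":0},{"x":0,"y":2.1,"z":0,"wx":0,"wy":0,"wz":-8,"jaw":0}]'; python3 st.py
```

```text
clock: 4.53
tool_pos: [464.5, -183.6, 140.8]
orientation: [-0.52, -0.48, 0.522, -0.476]
ft_force: [0.3, -0.7, -3.1]
finger_gap: 25.0
4.525 tcp [ 464.453 -183.646  140.824] x [-0.005  0.002 -1.   ] zyaw -94.91958278487365 q6 -0.4036458336882441 F [ 0.338 -0.695 -3.061] T [-0.043  0.044 -0.024] gap 25.038914507071034
clock: 5.15
tool_pos: [459.3, -75.2, 129.5]
orientation: [-0.653, -0.269, 0.66, -0.256]
ft_force: [-0.4, 0.2, -2.3]
finger_gap: 25.0
5.15 tcp [459.34  -75.192 129.453] x [-0.016  0.014 -1.   ] zyaw -136.421190062188 q6 0.5192332329644234 F [-0.411  0.224 -2.304] T [-0.005  0.007 -0.008] gap 24.97514053982653
```

```bash
python3 -m creep '[{"x":0,"y":1.7,"z":0.6,"wx":-0.4,"wy":-0.5,"wz":-7.4,"jaw":0},{"x":0,"y":1.7,"z":0.4,"wx":-0.4,"wy":-0.4,"wz":-7.4,"jaw":0},{"x":0,"y":1.7,"z":0.4,"wx":0,"wy":0,"wz":-7.4,"jaw":0},{"x":0,"y":1.7,"z":0.4,"wx":0,"wy":0,"wz":-7.4,"jaw":0},{"x":0,"y":1.7,"z":0.4,"wx":0,"wy":0,"wz":-7.4,"jaw":0},{"x":0,"y":1.7,"z":0.4,"wx":0,"wy":0,"wz":-7,"jaw":0},{"x":0,"y":0,"z":0,"wx":0,"wy":0,"wz":0,"jaw":0}]'; python3 st.py
```

```text
clock: 6.02
tool_pos: [450.3, 32.8, 138.5]
orientation: [-0.699, 0.006, 0.715, 0.015]
ft_force: [-0.4, 0.3, -2.3]
finger_gap: 25.2
6.025 tcp [450.261  32.789 138.464] x [-0.022  0.013 -1.   ] zyaw 178.28084812087621 q6 1.539029151937874 F [-0.376  0.318 -2.253] T [-0.033  0.072  0.026] gap 25.21856842468681
```

```bash
python3 -m creep '[{"x":0.2,"y":0,"z":0.2,"wx":-0.7,"wy":-1.2,"wz":0.5,"jaw":0},{"x":0,"y":0,"z":0,"wx":0,"wy":0,"wz":0,"jaw":0}]'; python3 - <<'E'
from h import *
import runpy; runpy.run_path('st.py')
s=arm.sense()
for n in ["wrist","scene"]:
    p,d=arm.grab_frame(n); cv2.imwrite(f"pics/{n}2.png",cv2.cvtColor(p,cv2.COLOR_RGB2BGR)); np.save(f'/tmp/{n}2.npy',cloud(n,d,s))
E
```

```text
clock: 6.28
tool_pos: [451.3, 31.9, 138.2]
orientation: [-0.706, 0.007, 0.709, 0.006]
ft_force: [0.3, 0.6, -2.2]
finger_gap: 24.8
6.275 tcp [451.254  31.901 138.202] x [-0.004 -0.001 -1.   ] zyaw 178.93184562011413 q6 1.5356316957482532 F [ 0.348  0.613 -2.206] T [-0.031  0.043 -0.034] gap 24.7957375947404
```

View pics/wrist2.png

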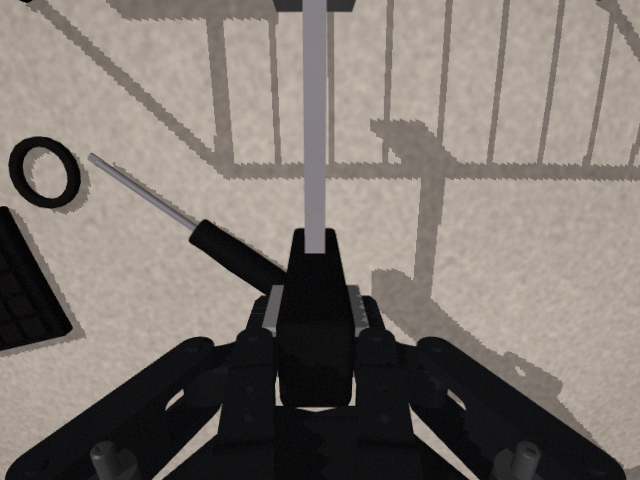

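View pics/scene2.png

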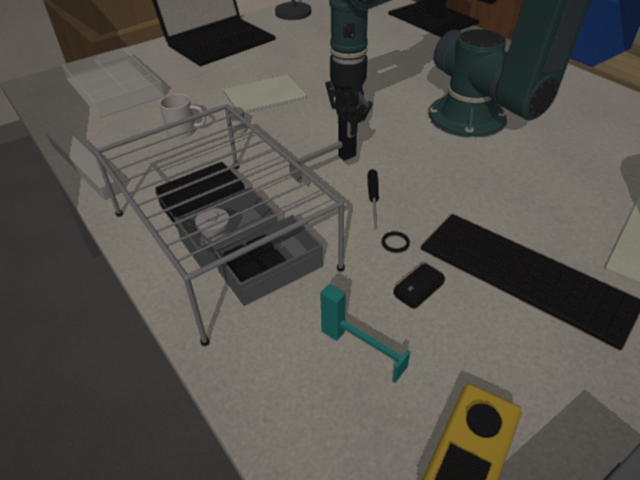

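The wrist view shows the hook held straight, with the bar from (315,250) up to the blade (315,5). A screwdriver lies below left, so I'll check its clearance and the hook's geometry.

```bash
python3 - <<'E'
from h import *
P=np.load('/tmp/wrist2.npy')
for v in (15,60,100,150,200,230): print(v,P[v,315],P[v,306])
print("bladetop",P[3,285],P[3,345])
P=np.load('/tmp/Pt.npy')
for (u,v) in [(300,276),(320,293),(330,301),(340,310),(350,317),(360,326)]: print((u,v),P[v,u], np.nanmax(P[v-4:v+5,u-4:u+5,2]))
E
```

```text
15 [573.629  29.804 120.212] [573.718  33.519 120.136]
60 [556.198  30.114 120.777] [556.215  33.916 121.106]
100 [540.137  30.399 119.881] [540.19   34.331 120.205]
150 [518.757  30.78  121.561] [518.759  34.857 120.608]
200 [nan nan nan] [495.41   35.477 119.571]
230 [480.698  31.457 120.614] [480.254  35.884 118.95 ]
bladetop [588.338  44.386  86.879] [587.766  14.666  87.059]
(300, 276) [506.137 194.938  19.293] 20.139294125631068
(320, 293) [466.84  149.907  15.43 ] 21.315631158105816
(330, 301) [448.951 127.478  21.053] 29.60877641502475
(340, 310) [429.089 105.312  28.039] 31.838949259206856
(350, 317) [412.424  82.611  23.282] 30.0612218419044
(360, 326) [391.461  59.985  21.435] 30.949296676607673
```

```bash
python3 -m creep '[{"x":2.6,"y":0.1,"z":0.4,"wx":0,"wy":-0.2,"wz":0,"jaw":0},{"x":2.6,"y":0.1,"z":0.2,"wx":0,"wy":0,"wz":0,"jaw":0},{"x":2.6,"y":0.1,"z":0.2,"wx":0,"wy":0,"wz":0,"jaw":0},{"x":2.6,"y":0.1,"z":0.2,"wx":0,"wy":0,"wz":0,"jaw":0},{"x":0,"y":0,"z":0,"wx":0,"wy":0,"wz":0,"jaw":0}]'; python3 st.py
```

```text
clock: 7.0
tool_pos: [558.2, 33.6, 148.2]
orientation: [-0.707, 0.008, 0.707, 0.007]
ft_force: [-0.2, 1.1, -2.9]
finger_gap: 25.0
7.0 tcp [558.244  33.611 148.151] x [-0.001 -0.002 -1.   ] zyaw 178.81659133291006 q6 1.5512498792040685 F [-0.24   1.125 -2.91 ] T [-0.019  0.034 -0.021] gap 25.005327151893656
```

```bash
python3 - <<'E'
from h import *
for n in ["scene","top"]:
    p,d=arm.grab_frame(n); b=cv2.cvtColor(p,cv2.COLOR_RGB2BGR)
    c=b[90:290,140:380] if n=="scene" else b[60:300,260:500]
    cv2.imwrite(f"pics/{n}3.png",cv2.resize(c,None,fx=2.5,fy=2.5,interpolation=cv2.INTER_CUBIC))
E
```

```text
(no output)
```

View pics/scene3.png

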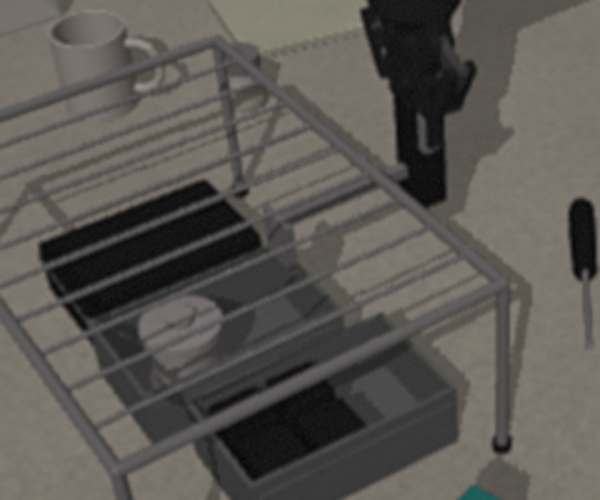

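View pics/top3.png

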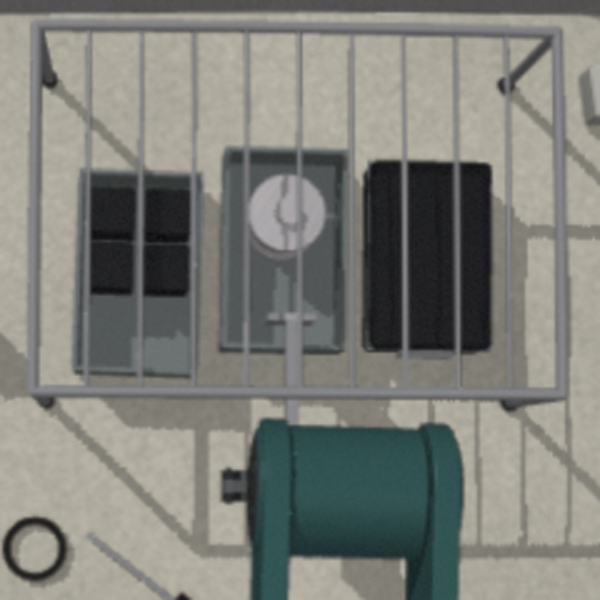

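The blade, crop (292,319), hovers inside the tote behind its front wall (row ~350), roughly centred. I'll confirm this numerically while lowering in free space.

```bash
python3 - <<'E'
from h import *
print(plane("top",[(260+292/2.5,60+319/2.5),(260+268/2.5,60+319/2.5),(260+316/2.5,60+319/2.5)],129))
print(plane("top",[(260+221/2.5,60+351/2.5),(260+344/2.5,60+352/2.5)],60))
E
python3 -m creep '[{"x":-0.3,"y":0.2,"z":-1.5,"wx":0,"wy":0,"wz":0,"jaw":0},{"x":0,"y":0,"z":0.1,"wx":0,"wy":0,"wz":0,"jaw":0}]'; python3 st.py
```

```text
[[694.776  30.052 129.   ]
 [694.921  50.178 129.   ]
 [694.636   9.896 129.   ]]
[[673.775  85.689  60.   ]
 [672.031 -23.332  60.   ]]
clock: 7.35
tool_pos: [551.3, 35.8, 132.2]
orientation: [-0.705, 0.008, 0.709, 0.007]
ft_force: [-0.3, -0.0, -2.1]
finger_gap: 25.2
7.35 tcp [551.286  35.76  132.207] x [-0.005 -0.001 -1.   ] zyaw 178.80785408239893 q6 1.554805665873838 F [-0.318 -0.024 -2.103] T [-0.048  0.044  0.033] gap 25.209138944060307
```

```bash
python3 -m creep '[{"x":0.6,"y":0,"z":-0.8,"wx":0,"wy":-0.3,"wz":0,"jaw":0},{"x":0.1,"y":-0.1,"z":-1.0,"wx":0,"wy":0,"wz":0,"jaw":0},{"x":0,"y":0,"z":-1.0,"wx":0,"wy":0,"wz":0,"jaw":0},{"x":0,"y":0,"z":0.1,"wx":0,"wy":0,"wz":0,"jaw":0}]'; python3 st.py
```

```text
clock: 7.85
tool_pos: [557.7, 34.8, 102.8]
orientation: [-0.707, 0.008, 0.707, 0.007]
ft_force: [-0.3, 0.4, -2.4]
finger_gap: 25.0
7.85 tcp [557.723  34.764 102.815] x [-0.001 -0.001 -1.   ] zyaw 178.82218602802664 q6 1.5532326821047846 F [-0.334  0.361 -2.351] T [0.043 0.093 0.016] gap 24.955880616897947
```

```bash
python3 -m creep '[{"x":0,"y":0,"z":-0.5,"wx":0,"wy":0,"wz":0,"jaw":0},{"x":-1,"y":0,"z":0.1,"wx":0,"wy":0,"wz":0,"jaw":0},{"x":-1,"y":0,"z":0.1,"wx":0,"wy":0,"wz":0,"jaw":0},{"x":-1,"y":0.02,"z":0.1,"wx":0,"wy":0,"wz":0,"jaw":0},{"x":-1,"y":0.02,"z":0.1,"wx":0,"wy":0,"wz":0,"jaw":0}]'; python3 - <<'E'
from h import *
import runpy; runpy.run_path('st.py')
for n in ["scene","top"]:
    p,d=arm.grab_frame(n); b=cv2.cvtColor(p,cv2.COLOR_RGB2BGR)
    c=b[90:290,140:380] if n=="scene" else b[60:300,260:500]
    cv2.imwrite(f"pics/{n}4.png",cv2.resize(c,None,fx=2.5,fy=2.5,interpolation=cv2.INTER_CUBIC))
E
```

```text
clock: 8.48
tool_pos: [517.0, 35.1, 102.9]
orientation: [0.709, -0.008, -0.706, -0.007]
ft_force: [2.7, 0.2, -2.7]
finger_gap: 25.3
8.475 tcp [517.044  35.073 102.926] x [ 0.004 -0.002 -1.   ] zyaw 178.81674145004342 q6 1.5509482788268896 F [ 2.709  0.168 -2.716] T [-0.024 -0.201  0.014] gap 25.250581237552183
```

View pics/scene4.png

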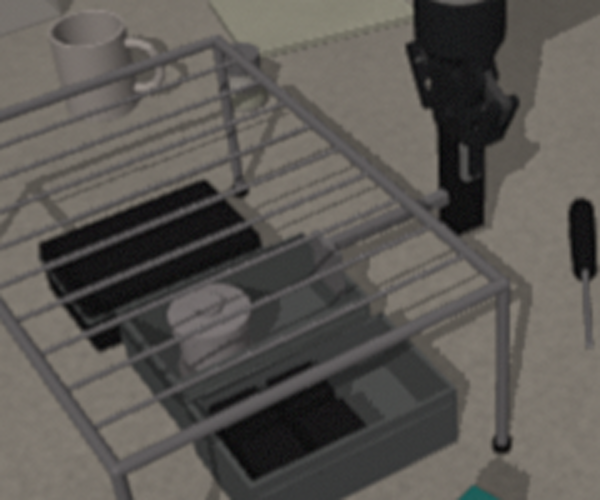

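View pics/top4.png

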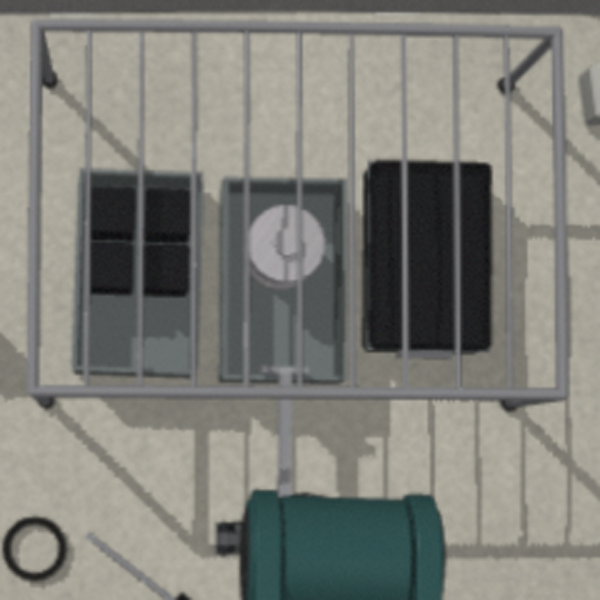

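The tote follows the hook, its front now near crop row 381, with about 2.7 N of pull. Continuing.

```bash
python3 -m creep '[{"x":-1,"y":0,"z":-0.1,"wx":0,"wy":0.2,"wz":0,"jaw":0},{"x":-1,"y":0,"z":0.1,"wx":0,"wy":0,"wz":0,"jaw":0},{"x":-1,"y":0,"z":0.1,"wx":0,"wy":0,"wz":0,"jaw":0},{"x":-1,"y":0.02,"z":0.1,"wx":0,"wy":0,"wz":0,"jaw":0},{"x":-1,"y":0.02,"z":0.1,"wx":0,"wy":0,"wz":0,"jaw":0}]';python3 st.py; python3 -m creep '[{"x":-1,"y":0,"z":0,"wx":0,"wy":0,"wz":0,"jaw":0},{"x":-1,"y":0,"z":0.1,"wx":0,"wy":0,"wz":0,"jaw":0},{"x":-1,"y":0,"z":0.1,"wx":0,"wy":0,"wz":0,"jaw":0},{"x":-0.8,"y":0.02,"z":0.1,"wx":0,"wy":0,"wz":0,"jaw":0},{"x":0,"y":0.0,"z":0.1,"wx":0,"wy":0,"wz":0,"jaw":0}]'; python3 - <<'E'
from h import *
import runpy; runpy.run_path('st.py')
for n in ["scene","top"]:
    p,d=arm.grab_frame(n); b=cv2.cvtColor(p,cv2.COLOR_RGB2BGR)
    np.save(f'/tmp/{n}5.npy',cloud(n,d))
    c=b[90:290,140:380] if n=="scene" else b[60:300,260:500]
    cv2.imwrite(f"pics/{n}5.png",cv2.resize(c,None,fx=2.5,fy=2.5,interpolation=cv2.INTER_CUBIC))
E
```

```text
clock: 9.2
tool_pos: [463.9, 35.5, 106.4]
orientation: [0.707, -0.008, -0.707, -0.007]
ft_force: [2.6, 0.7, -3.5]
finger_gap: 25.3
9.2 tcp [463.895  35.53  106.434] x [ 0.001 -0.002 -1.   ] zyaw 178.819929524843 q6 1.5473104625732208 F [ 2.59   0.66  -3.504] T [ 0.017 -0.28   0.007] gap 25.262070983676573
clock: 9.82
tool_pos: [421.8, 35.8, 110.7]
orientation: [-0.707, 0.008, 0.707, 0.007]
ft_force: [0.6, 0.9, -2.6]
finger_gap: 25.1
9.825 tcp [421.828  35.833 110.683] x [-0.    -0.002 -1.   ] zyaw 178.82127417606202 q6 1.5434979873854102 F [ 0.583  0.925 -2.635] T [0.028 0.007 0.068] gap 25.141212888902654
```

View pics/scene5.png

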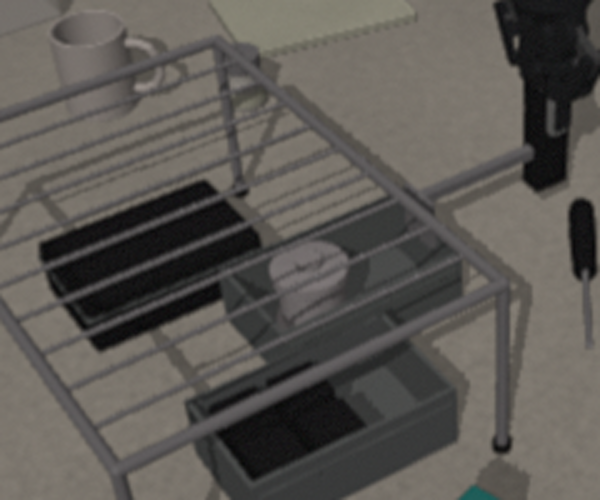

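View pics/top5.png

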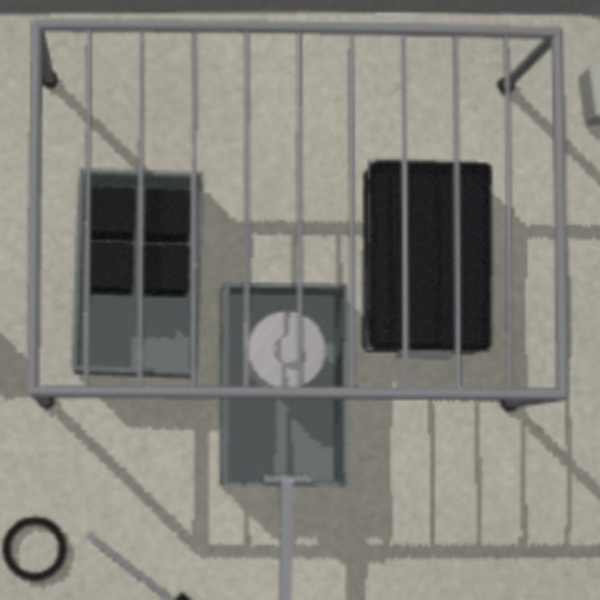

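```bash
python3 - <<'E'
from h import *
f=lambda L:np.array(L)/2.5+[260,60]
print(plane("top",f([(220,486),(345,486),(221,285),(345,285)]),60))
P=np.load('/tmp/top5.npy').reshape(-1,3)
t=P[(P[:,2]>52)&(P[:,2]<64)&(P[:,1]>-30)&(P[:,1]<95)&(P[:,0]<800)&(P[:,0]>530)]
print(len(t),np.percentile(t,[1,99],axis=0))
E
python3 -m creep '[{"x":0,"y":0,"z":-0.8,"wx":0,"wy":0,"wz":0,"jaw":0},{"x":0,"y":0,"z":0,"wx":0,"wy":0,"wz":0,"jaw":0}]';python3 st.py
```

```text
[[554.74   87.896  60.   ]
 [553.56  -22.572  60.   ]
 [732.33   84.984  60.   ]
 [731.619 -25.197  60.   ]]
526 [[554.604 -25.342  52.328]
 [734.498  85.5    63.78 ]]
clock: 10.18
tool_pos: [422.5, 35.8, 102.1]
orientation: [-0.707, 0.008, 0.707, 0.007]
ft_force: [-0.6, 0.1, -2.8]
finger_gap: 24.7
10.175 tcp [422.48   35.787 102.122] x [-0.    -0.002 -1.   ] zyaw 178.82234458320062 q6 1.5435311131875822 F [-0.621  0.087 -2.797] T [ 0.016  0.075 -0.001] gap 24.662380778431586
```

```bash
python3 -m creep '[{"x":-0.7,"y":0,"z":0,"wx":0,"wy":0,"wz":0,"jaw":0},{"x":-0.6,"y":0,"z":0,"wx":0,"wy":0,"wz":0,"jaw":0},{"x":0,"y":0.0,"z":0,"wx":0,"wy":0,"wz":0,"jaw":0}]'; python3 - <<'E'
from h import *
import runpy; runpy.run_path('st.py')
p,d=arm.grab_frame("top"); P=cloud("top",d).reshape(-1,3); cv2.imwrite("pics/top6.png",cv2.cvtColor(p,cv2.COLOR_RGB2BGR))
t=P[(P[:,2]>52)&(P[:,2]<64)&(P[:,1]>-30)&(P[:,1]<95)&(P[:,0]<800)&(P[:,0]>500)]
print(len(t),np.percentile(t,[1,3,97,99],axis=0))
E
```

```text
clock: 10.55
tool_pos: [409.8, 35.7, 102.4]
orientation: [0.708, -0.008, -0.706, -0.007]
ft_force: [0.1, -0.3, -1.8]
finger_gap: 24.8
10.55 tcp [409.774  35.726 102.401] x [ 0.002 -0.002 -1.   ] zyaw 178.81840188302857 q6 1.5418496398343602 F [ 0.073 -0.291 -1.788] T [ 0.009  0.046 -0.002] gap 24.803655000849115
542 [[543.623 -24.982  52.713]
 [543.929 -24.499  53.106]
 [723.047  85.14   63.499]
 [723.478  85.518  63.88 ]]
```

View pics/top6.png

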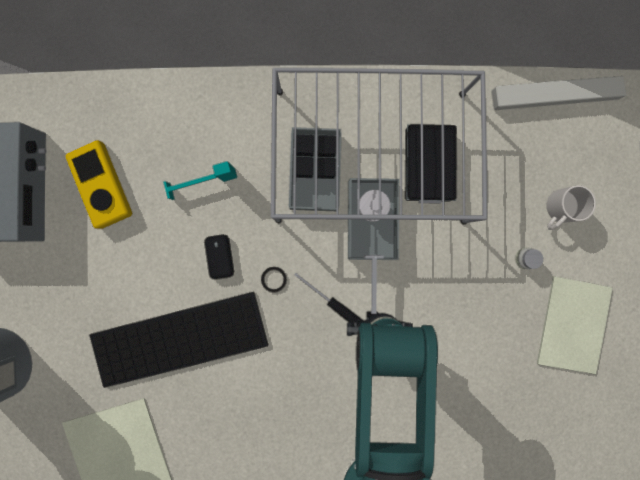

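Tote front is at x ≈ 543, against a shelf edge of about 631, so roughly 88 of its 180 mm is out. I'll back the blade off the wall, lift, and move to the side.

```bash
python3 -m creep '[{"x":0.8,"y":0,"z":0,"wx":0,"wy":0,"wz":0,"jaw":0},{"x":0,"y":0,"z":1.5,"wx":0,"wy":0,"wz":0,"jaw":0},{"x":0,"y":0,"z":2,"wx":0,"wy":0,"wz":0,"jaw":0},{"x":0,"y":0,"z":2,"wx":0,"wy":0,"wz":0,"jaw":0},{"x":0,"y":0,"z":0.1,"wx":0,"wy":0,"wz":0,"jaw":0}]'; python3 st.py
```

```text
clock: 11.22
tool_pos: [418.3, 35.7, 162.5]
orientation: [0.707, -0.008, -0.707, -0.007]
ft_force: [0.0, 0.3, -1.9]
finger_gap: 25.0
11.225 tcp [418.313  35.746 162.459] x [ 0.001 -0.002 -1.   ] zyaw 178.8208527328114 q6 1.5427088211368978 F [ 0.005  0.267 -1.863] T [-0.059  0.022 -0.016] gap 25.006543352578056
```

```bash
python3 -m creep '[{"x":-0.4,"y":-2.8,"z":0.1,"wx":0,"wy":0,"wz":0,"jaw":0},{"x":-0.2,"y":-2.8,"z":0.1,"wx":0,"wy":0,"wz":0,"jaw":0},{"x":-0.2,"y":-2.8,"z":0.1,"wx":0,"wy":0,"wz":0,"jaw":0},{"x":-0.2,"y":-2.8,"z":0.1,"wx":0,"wy":0,"wz":0,"jaw":0},{"x":-0.2,"y":-2.8,"z":0.1,"wx":0,"wy":0,"wz":0,"jaw":0},{"x":-0.2,"y":-2.8,"z":0.1,"wx":0,"wy":0,"wz":0,"jaw":0},{"x":0,"y":-2.8,"z":0.1,"wx":0,"wy":0,"wz":0,"jaw":0},{"x":0,"y":0,"z":0.1,"wx":0,"wy":0,"wz":0,"jaw":0}]'; python3 st.py
```

```text
clock: 12.22
tool_pos: [401.4, -164.9, 167.5]
orientation: [-0.705, 0.006, 0.709, 0.007]
ft_force: [-0.1, 0.5, -2.0]
finger_gap: 25.2
12.225 tcp [ 401.401 -164.946  167.474] x [-0.006  0.001 -1.   ] zyaw 178.94682876087313 q6 1.0698129306755289 F [-0.108  0.469 -2.046] T [ 0.048  0.066 -0.001] gap 25.157993599764453
```

Now lowering towards the desk (set-down TCP z ≈ 63–64).

```bash
python3 -m creep '[{"x":0,"y":0,"z":-3,"wx":0,"wy":-0.3,"wz":0,"jaw":0},{"x":0,"y":0,"z":-3,"wx":0,"wy":0,"wz":0,"jaw":0},{"x":0,"y":0,"z":-2,"wx":0,"wy":0,"wz":0,"jaw":0},{"x":0,"y":0,"z":0,"wx":0,"wy":0,"wz":0,"jaw":0}]'; python3 st.py
```

```text
clock: 12.72
tool_pos: [400.8, -162.1, 84.8]
orientation: [-0.706, 0.004, 0.708, 0.008]
ft_force: [0.4, -0.7, -0.9]
finger_gap: 25.2
12.725 tcp [ 400.783 -162.052   84.813] x [-0.002  0.005 -1.   ] zyaw 179.0034115097701 q6 1.069657534276892 F [ 0.449 -0.706 -0.861] T [0.008 0.018 0.023] gap 25.209847440060095
```

```bash
python3 -m creep '[{"x":0,"y":0,"z":-1.2,"wx":-0.3,"wy":-0.1,"wz":0,"jaw":0},{"x":0,"y":0,"z":-0.5,"wx":0,"wy":0,"wz":0,"jaw":0},{"x":0,"y":0,"z":0,"wx":0,"wy":0,"wz":0,"jaw":0}]'; python3 - <<'E'
from h import *
import runpy; runpy.run_path('st.py')
s=arm.sense(); p,d=arm.grab_frame("wrist"); P=cloud("wrist",d,s)
for v in (20,60,100,150,220): print(v,P[v,315])
E
```

```text
clock: 13.1
tool_pos: [402.1, -161.8, 68.7]
orientation: [0.708, -0.006, -0.706, -0.005]
ft_force: [0.2, -0.1, -2.2]
finger_gap: 24.7
13.1 tcp [ 402.082 -161.818   68.72 ] x [ 0.003 -0.002 -1.   ] zyaw 179.06736913952903 q6 1.0738453339870273 F [ 0.161 -0.111 -2.204] T [-0.001  0.012 -0.   ] gap 24.67229085949469
20 [ 522.504 -163.607   52.324]
60 [ 507.391 -163.377   50.601]
100 [ 491.025 -163.122   52.068]
150 [ 469.621 -162.793   51.428]
220 [ 436.505 -162.283   50.704]
```

```bash
python3 -m creep '[{"x":0,"y":0,"z":-0.3,"wx":0,"wy":0,"wz":0,"jaw":0},{"x":0,"y":0,"z":-0.1,"wx":0,"wy":0,"wz":0,"jaw":0}]'; python3 st.py;  python3 -m creep '[{"x":0,"y":0,"z":-0.15,"wx":0,"wy":0,"wz":0,"jaw":0},{"x":0,"y":0,"z":0,"wx":0,"wy":0,"wz":0,"jaw":0}]'; python3 st.py
```

```text
clock: 13.4
tool_pos: [402.8, -162.3, 65.7]
orientation: [0.709, -0.007, -0.705, -0.005]
ft_force: [0.6, -1.1, -1.9]
finger_gap: 25.2
13.4 tcp [ 402.812 -162.274   65.654] x [ 0.005 -0.003 -1.   ] zyaw 179.05984011450374 q6 1.073855583984767 F [ 0.584 -1.056 -1.862] T [0.015 0.025 0.012] gap 25.18076483290135
clock: 13.65
tool_pos: [402.9, -162.4, 64.2]
orientation: [0.709, -0.007, -0.705, -0.005]
ft_force: [-0.7, 0.9, -1.5]
finger_gap: 25.1
13.65 tcp [ 402.902 -162.413   64.186] x [ 0.005 -0.003 -1.   ] zyaw 179.04701965012288 q6 1.073854639146288 F [-0.661  0.865 -1.509] T [ 0.012 -0.004  0.008] gap 25.068359891673488
```

```bash
python3 -m creep '[{"x":0,"y":0,"z":-0.12,"wx":0.1,"wy":0.2,"wz":0,"jaw":0},{"x":0,"y":0,"z":0,"wx":0,"wy":0,"wz":0,"jaw":0}]'; python3 st.py;  python3 -m creep '[{"x":0,"y":0,"z":-0.1,"wx":0,"wy":0,"wz":0,"jaw":0},{"x":0,"y":0,"z":0,"wx":0,"wy":0,"wz":0,"jaw":0}]'; python3 st.py
```

```text
clock: 13.9
tool_pos: [403.0, -162.5, 63.0]
orientation: [0.708, -0.006, -0.706, -0.005]
ft_force: [0.8, 0.5, -2.5]
finger_gap: 25.2
13.9 tcp [ 402.951 -162.477   62.971] x [ 0.002 -0.002 -1.   ] zyaw 179.04225515411494 q6 1.0740845157601786 F [ 0.816  0.528 -2.49 ] T [-0.044  0.091 -0.002] gap 25.214938399315013
clock: 14.15
tool_pos: [403.3, -162.6, 62.9]
orientation: [0.708, -0.007, -0.706, -0.005]
ft_force: [0.7, -0.3, -1.1]
finger_gap: 24.9
14.15 tcp [ 403.33  -162.632   62.905] x [ 0.002 -0.002 -1.   ] zyaw 179.04382131288432 q6 1.074117333708873 F [ 0.731 -0.276 -1.135] T [0.001 0.067 0.013] gap 24.877660950234883
```

```bash
python3 -m creep '[{"x":0,"y":0,"z":-0.2,"wx":0,"wy":0,"wz":0,"jaw":0},{"x":0,"y":0,"z":0,"wx":0,"wy":0,"wz":0,"jaw":0}]'; python3 - <<'E'
from h import *
import runpy; runpy.run_path('st.py')
s=arm.sense(); p,d=arm.grab_frame("wrist"); P=cloud("wrist",d,s)
print(np.nanmedian(P[20:220,312:318,2]))
E
```

```text
clock: 14.4
tool_pos: [404.0, -162.9, 63.1]
orientation: [0.708, -0.007, -0.706, -0.005]
ft_force: [0.5, 0.8, -2.6]
finger_gap: 25.4
14.4 tcp [ 403.977 -162.855   63.061] x [ 0.004 -0.003 -1.   ] zyaw 179.05121234918937 q6 1.0740960700975926 F [ 0.535  0.761 -2.647] T [0.008 0.098 0.055] gap 25.409069069409433
45.91718315818005
```

```bash
python3 -m creep '[{"x":0,"y":0,"z":-0.3,"wx":0,"wy":0.2,"wz":0,"jaw":0},{"x":0,"y":0,"z":0,"wx":0,"wy":0,"wz":0,"jaw":0}]'; python3 st.py
```

```text
clock: 14.7
tool_pos: [404.7, -163.0, 63.2]
orientation: [0.708, -0.007, -0.706, -0.005]
ft_force: [0.1, 0.4, -1.4]
finger_gap: 25.2
14.7 tcp [ 404.749 -163.031   63.152] x [ 0.002 -0.003 -1.   ] zyaw 179.06106514682517 q6 1.0758545452110757 F [ 0.08  0.44 -1.35] T [-0.006  0.043 -0.026] gap 25.22080063418975
```

The hook is resting: z no longer drops and the bar top is at 46 mm, as expected. Releasing.

```bash
python3 -m creep '[{"x":0,"y":0,"z":0,"wx":0,"wy":0,"wz":0,"jaw":0.35},{"x":0,"y":0,"z":0,"wx":0,"wy":0,"wz":0,"jaw":0.6},{"x":0,"y":0,"z":0,"wx":0,"wy":0,"wz":0,"jaw":0.9},{"x":0,"y":0,"z":0,"wx":0,"wy":0,"wz":0,"jaw":0.9},{"x":0,"y":0,"z":0.1,"wx":0,"wy":0,"wz":0,"jaw":0.9}]'; python3 st.py
```

```text
clock: 15.32
tool_pos: [404.8, -163.2, 63.3]
orientation: [0.708, -0.007, -0.706, -0.005]
ft_force: [-0.3, 0.8, 1.3]
finger_gap: 76.7
15.325 tcp [ 404.83  -163.169   63.277] x [ 0.002 -0.003 -1.   ] zyaw 179.05052954105022 q6 1.0758564530203298 F [-0.252  0.846  1.313] T [-0.031  0.    -0.045] gap 76.70618949603251
```

```bash
python3 -m creep '[{"x":0,"y":0,"z":2,"wx":0,"wy":0,"wz":0,"jaw":0.9},{"x":0,"y":0,"z":3,"wx":0,"wy":0,"wz":0,"jaw":0.9},{"x":0,"y":0,"z":4,"wx":0,"wy":0,"wz":0,"jaw":0.9},{"x":0,"y":0,"z":4,"wx":0,"wy":0,"wz":0,"jaw":0.9},{"x":-1,"y":-1,"z":3,"wx":0,"wy":0,"wz":0,"jaw":0.9},{"x":-3,"y":-3,"z":0,"wx":0,"wy":0,"wz":0,"jaw":0.9},{"x":-3,"y":-3,"z":0,"wx":0,"wy":0,"wz":0,"jaw":0.9},{"x":0,"y":0,"z":0,"wx":0,"wy":0,"wz":0,"jaw":0.9}]'; python3 - <<'E'
from h import *
import runpy; runpy.run_path('st.py')
s=arm.sense()
for n in ["scene","top","wrist"]:
    p,d=arm.grab_frame(n); cv2.imwrite(f"pics/{n}8.png",cv2.cvtColor(p,cv2.COLOR_RGB2BGR))
    if n=="top":
        P=cloud("top",d).reshape(-1,3)
        for lo,hi,y0,y1,x0,x1 in [(52,64,-30,95,500,800),(52,64,100,225,630,860),(40,52,-190,-130,420,560),(100,116,-190,-130,370,440)]:
            t=P[(P[:,2]>lo)&(P[:,2]<hi)&(P[:,1]>y0)&(P[:,1]<y1)&(P[:,0]<x1)&(P[:,0]>x0)]
            if len(t): print(len(t),np.percentile(t,[2,98],axis=0))
E
```

```text
clock: 16.32
tool_pos: [332.0, -234.2, 228.9]
orientation: [0.708, -0.007, -0.706, -0.003]
ft_force: [0.4, 1.0, -0.4]
finger_gap: 76.7
16.325 tcp [ 332.017 -234.188  228.924] x [ 0.002 -0.005 -1.   ] zyaw 179.17192956906584 q6 0.8326409706549902 F [ 0.413  0.975 -0.438] T [ 0.003  0.029 -0.036] gap 76.71664459572382
552 [[543.708 -24.611  52.606]
 [723.255  85.328  63.595]]
1456 [[657.555 103.081  52.149]
 [835.799 214.315  62.706]]
313 [[ 423.476 -175.071   40.368]
 [ 545.835 -151.474   51.073]]
224 [[ 387.553 -175.828  102.282]
 [ 422.925 -149.841  113.837]]
```

View pics/scene8.png

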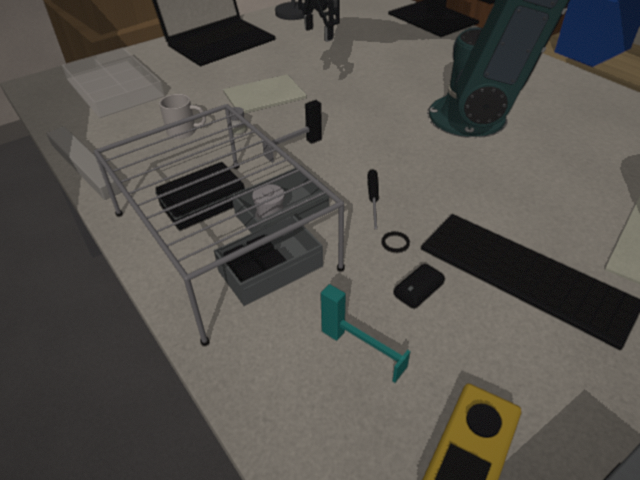

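View pics/top8.png

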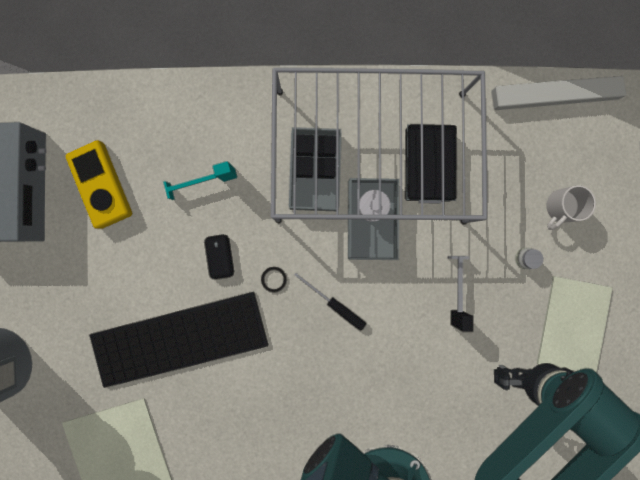

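The hook stands upright, handle (461,320) and blade (457,259), well clear of the tote. The housing tote (373,220) is about half out past the shelf edge (row 217). The packs tote, at (315,168), hasn't moved, and the gripper is touching nothing. Handing in.

```bash
python3 - <<'E'
from station import arm
print(arm.job_done())
E
```

```text
the job is handed in; nothing more can be done
None
```

I gripped the hook by its handle and lowered its blade behind the front wall of the tote with the round housing. I then dragged that tote about 131 mm straight forward, lifted the hook out and stood it upright on the desk to the right (-y side). The job went in at about 16.5 s on the robot's clock.

**What my last checks showed:**
- **Tote position:** its front is at x ≈ 543 and the shelf's front edge at about 631. That leaves roughly 88 of its 180 mm out, about 2 mm short of half, which is within the calibration error.
- **Other tote:** it measured the same as at the start, to within 2 mm.
- **Hook:** it is upright, with its handle at about (405, -163), more than 100 mm to the side of the tote.
- **Robot:** the gripper is open and touching nothing, and the pull on the tote read about 3 N.

**Weak points:**
- **Hook set-down:** the force sensor showed no clear contact when I set the hook down. I judged it was resting because the height stopped dropping and the bar top measured 46 mm, as it should when standing on the desk. It stayed upright after release.
- **Blade depth:** the tool rose during the drag, so the blade reached only about 13 mm below the wall's top before I lowered it again. The tote kept following throughout.

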